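# Level the parcel platform with spirit level and foot knob

### The job

Lay the spirit level on the middle of the parcel platform's deck, along the deck's length, and turn the black knob of the levelling foot until the bubble stands between its two marks while the level is pressed down so firmly that the sprung deck sits fully on its frame. Finish while holding: keep the fingers pressing steadily down on top of the level (gently, some 10 to 15 N), deck fully down and bubble centred, and do not let go. Leave the two jars and the small carton where they stand.

Things in the scene. Friction and masses are not known exactly. Their poses are not given: they have to be found in the camera images.
- level: Aluminium spirit level, 0.28 kg, a bar 220 long x 28 wide x 40 mm high, flat black end caps (60 mm long, centred 80 mm from the middle) to press on, green vial in the middle of its top. Starts on the table. Origin: centre of its underside; x along its length, z up. Grasp its middle across the 28 mm width, TCP about 28 mm above the underside.
- bubble (a joint): Place of the white bubble (24 mm long) along the level's own x axis, in m: 0 = centred between the two black marks, 36 mm apart; it reaches a mark at +-0.006 and stops at +-0.034. The bubble goes to the HIGH end, about 10 mm per 0.01 rad of tilt, and takes about 2 s to come to rest.
- bubble_mid (a point): Top of the bubble, its middle.
- stand: Grey base of the parcel platform, 310 x 130 mm, bolted down. Origin: centre of its underside, at table height; y along the deck's length, from the tilt axis (at y = -145 mm, 50 mm high, parallel to x) to the levelling foot (at y = +210 mm); z up. Frame and deck tilt about that axis only.
- deck_mid (a point): Middle of the upper face of the aluminium deck plate (290 mm long in y, 140 mm wide in x, 8 mm thick), about 80 mm above the table. Axes as the deck: y along its length towards the foot, z out of its face.
- deck (a joint): Lift of the deck off its frame in rad: 0 = fully down, 0.03 = fully up at the foot end, where a spring holds it. About 5 N on the level 80 mm from the deck's middle towards the foot, or 8 N in the middle, brings it fully down; let go, it springs up again, so the bubble counts only while pressed.
- knob_grip (a point): On the axis of the levelling foot's knob at the height to grip, 123 mm above the table: a black fluted round knob, 44 mm across, 106 to 140 mm above the table, axis vertical, beyond the deck's foot end. It keeps its height as it turns. Below it, the frame's steel lug is about 60 mm above the table.
- knob (a joint): Angle of the knob in rad, growing CLOCKWISE seen from above, -1.5 to 4.5. Its steep thread raises the foot end of frame and deck by 0.01 rad per rad clockwise (bubble about 10 mm). Friction 0.12 N m; stays where left. Zero means nothing: the level angle differs each time, find it with the bubble; expect 1 to 2.6 rad clockwise from the start, in two grasps.
- jar_a: Bystander: amber jar with brass lid, 54 mm across, 52 mm high, on the table; origin at the centre of its underside.
- jar_b: Bystander: another such jar.
- carton: Bystander: black carton, 70 x 70 x 75 mm, on the table; origin at the centre of its underside.

How it is judged (in metres and radians):
At the end, for the whole second after the job is handed in: The level lies flat on the deck, within 40 mm (across) and 35 mm (along) of its middle and within 0.2 rad of its length; the fingers press on it with 4 to 25 N, the deck is down on its frame (joint deck under 0.004 rad), and the bubble is within 6 mm of centre, all kept through the last second (value of joint bubble between -0.006 and 0.006 m and value of joint deck below 0.004 rad and contact force between the fingers and level between 4 and 25 N and x of level in the frame of deck_mid between -0.04 and 0.04 m and y of level in the frame of deck_mid between -0.035 and 0.035 m and z of level in the frame of deck_mid between -0.004 and 0.004 m and angle between the x axis of level and the y axis of deck_mid, either way round below 0.2 rad and angle between level's own z axis and vertical below 0.05 rad and linear speed of level below 0.02 m/s); the arm keeps its last pose, push and grip.
It fails at once if a jar or the carton was pushed or knocked over (distance of any of jar_a, jar_b, carton from where it was at the start of the episode above 0.03 m or angle between any of jar_a, jar_b, carton's own z axis and vertical above 0.5 rad).
It also fails if it takes over 72 s, if anything falls off the work surface, if the arm or the gripper's body presses on something with over 40 N, if the wrist force passes 120 N, or if a joint passes its speed limit or range.

### The arm

A 6-joint arm with a two-finger parallel gripper is mounted at the origin on the work surface. World frame = base frame: x ahead of the robot, y to its left, z up, the work surface at z = 0. Lengths are in m, angles in degrees, forces in N, time in s.
With the tool pointing down it reaches from about 0.325 to 0.775 m from the base axis. Payload 5.5 kg.
Tool frame: the origin (TCP) lies between the finger pads, 19 mm behind the fingertips; this is the grasp point; z points along the fingers, y is the line along which they close (so a half turn about z gives the same grasp; the last joint's range is limited). The gripper opens to 88 mm and grips with 3 to 60 N. Pads are 20 mm wide; open, the fingers measure 115 mm over their backs; the gripper's body (75 mm by 178 mm) begins 61 mm behind the grasp point.
Start: joints at [-68.509, 5.22, 70.514, -0, 104.267, -3.249], TCP at [0.251, -0.545, 0.241] pointing down, gripper open.
Joint ranges: [-164.24, 164.24], [-49.07, 125.15], [9.68, 141.18], [-86.29, 266.29], [3.28, 154.24], [-151.56, 151.56]. Speed limits (degrees/s): [147.25, 147.25, 172.46, 180, 180, 180].

### API

Orientations are given as [roll, pitch, yaw] about the fixed x, y, z axes, in that order (R = Rz(yaw) Ry(pitch) Rx(roll)).
In Python, from station import r gives the robot as it stands. The module is installed in compiled form; this text tells all that it offers. Calls block until the motion is done:
- r.reach(position, orientation): joint-space move of the TCP to a pose.
- r.servo_line(position, rotation=None, speed=0.15): straight line of the TCP; rotation=None keeps the orientation; speed is the mean speed in m/s.
- r.move_joints(angles): joint-space move.
- r.let_go() and r.grab(squeeze=None): open the fingers fully, or close them until they stop; squeeze is the grip in N (None keeps the last).
- r.wait(seconds).
- r.inverse_kinematics(position, orientation): joint angles nearest the present ones, or None.
- r.sense(): the state.
- r.snapshot(name): name is "side" or "top"; returns a dict with "frame" (400x640x3 uint8, red, green, blue), "fx", "fy", "cx", "cy" (pixels), "R" (3x3) and "t" (3): a world point X has camera coordinates R X + t. Camera axes: x right, y down, z forward; pixel columns grow to the right and rows downward; lengths in m; the calibration is good to about 2 mm. A picture is of the moment at which its call begins. There is no depth.
A pose or a line that the arm cannot do raises r.IKError and nothing moves.
- r.hand_in(): hands the job in; it is judged then, once.
The state is a dict: "clock": time; "joints": joint angles; "joint_vel": joint speeds; "joint_torque": joint torques, N m; "tcp_pos": TCP position; "orientation": TCP orientation; "contact_force": force on the tool from outside, world axes, zero at the start; "torque": the same for the moment, N m; "opening": finger opening in m; "gripper_force": force on a finger pad.
Only numpy, scipy, OpenCV 4.12 (cv2) and the standard library are available. Lean on these libraries where they do the work, as an engineer would, in place of code of your own. Each camera call takes 0.05 s, during which the arm holds its last target. There are 200 camera calls.

## Working session

There is one attempt and no reset: what is moved stays moved. The work goes in short steps, each a Python script; the robot and the scene stay as the last script left them, time stands still between calls to the robot, and variables do not carry over. Pictures are saved under pics/ and viewed, at most 10 in all, crops included, and the job is handed in when it is done.

```bash
mkdir -p pics; cat > h.py <<'E'
from station import r
import numpy as np, cv2
def snap(n,f):
    s=r.snapshot(n); cv2.imwrite('pics/'+f,s['frame'][:,:,::-1]); np.savez('pics/'+f[:-4],**s); return s
def px2w(s,u,v,z):
    R=np.array(s['R']);t=np.array(s['t']).ravel()
    c=-R.T@t; d=R.T@np.array([(u-float(s['cx']))/float(s['fx']),(v-float(s['cy']))/float(s['fy']),1])
    return c+d*(z-c[2])/d[2]
def w2px(s,X):
    c=np.array(s['R'])@np.array(X)+np.array(s['t']).ravel()
    return float(s['fx'])*c[0]/c[2]+float(s['cx']),float(s['fy'])*c[1]/c[2]+float(s['cy'])
E
python3 - <<'E'
from h import *
for n in('top','side'):
    s=snap(n,n+'0.png'); print(n,s['fx'],s['cx'],s['cy'],np.round(s['R'],3).tolist(),np.round(s['t'],3))
print(r.sense())
E
```

```text
top 501.456276108109 317.6428902476631 191.98641067646466 [[0.01, -1.0, -0.004], [-0.983, -0.009, -0.185], [0.185, 0.005, -0.983]] [0.018 0.602 1.213]
side 445.6240839184566 317.66793395782935 191.8794682502205 [[-0.863, -0.506, -0.015], [-0.355, 0.628, -0.693], [0.36, -0.592, -0.721]] [0.492 0.273 1.054]
{'clock': 0.1, 'joints': array([-6.85068440e+01,  5.25941409e+00,  7.05720856e+01,  8.02949481e-04,
        1.04267298e+02, -3.24831903e+00]), 'joint_vel': array([ 0.03890234, -0.06811205, -0.09498968, -0.01858049,  0.11063977,
       -0.04239723]), 'joint_torque': array([ 1.90390740e-03, -4.47856987e+01, -4.07569957e+01,  6.99579972e-02,
        2.84191919e-02, -1.06215364e-04]), 'tcp_pos': array([ 0.25103917, -0.54471384,  0.24034198]), 'orientation': array([-1.79901405e+02, -6.37548807e-03,  2.47416668e+01]), 'contact_force': array([ 0.44212509,  0.26473683, -0.40351297]), 'torque': array([-0.0100945 , -0.00109565, -0.00912306]), 'gripper_force': 0.0, 'opening': 0.08763019137490106}
```

View pics/top0.png

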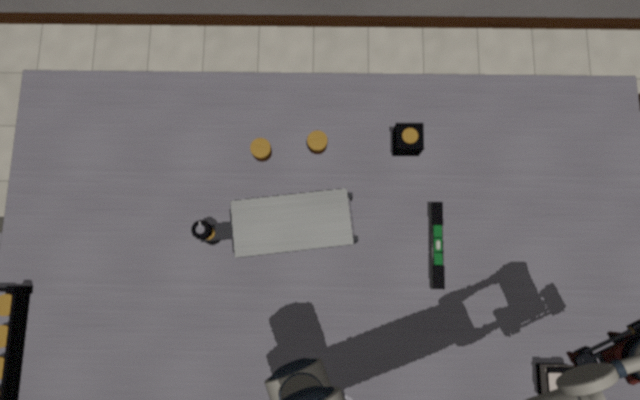

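View pics/side0.png

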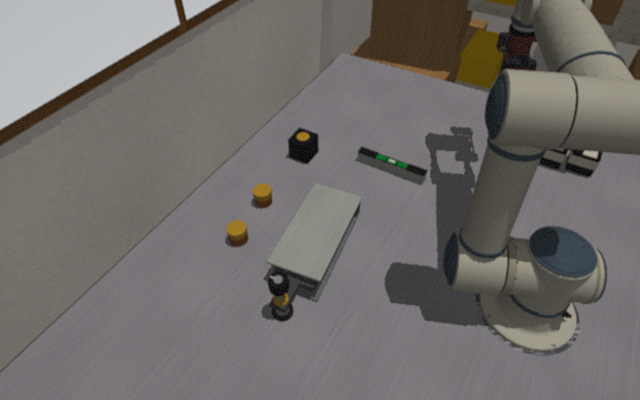

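The top view shows the level at about (437,245), running vertically. The deck corners are near (231,201), (347,190), (353,244) and (236,256), and the knob is at (203,230). The jars are at (261,149) and (317,141), and the carton is at (408,139). The side view agrees with this layout. Next I'll refine these by segmentation.

```bash
python3 - <<'E'
import numpy as np,cv2
from h import px2w,w2px
s=dict(np.load('pics/top0.npz')); S=dict(np.load('pics/side0.npz'))
im=s['frame'].astype(int)
# level: green
def rect(m,x0,y0,x1,y1):
    q=np.zeros(m.shape,np.uint8); q[y0:y1,x0:x1]=m[y0:y1,x0:x1]
    n,l,st,c=cv2.connectedComponentsWithStats(q); k=1+np.argmax(st[1:,4])
    p=np.argwhere(l==k)[:,::-1].astype(np.float32); return cv2.minAreaRect(p),c[k],st[k]
g=(im[...,1]>im[...,0]+30)&(im[...,1]>im[...,2]+30)
print('green',rect(g,400,180,470,300))
d=(im.max(2)<60)|g|((im.min(2)>150))
L=rect(d,420,190,455,300);print('level',L)
w=[px2w(s,*p,.04)for p in cv2.boxPoints(L[0])];print(np.round(w,3).tolist())
print('centre',px2w(s,*L[0][0],.04))
print('deckpix',im[220,290],im[300,200])
D=rect((im[...,1]>im[220,290,1]-25)&(im[...,1]+3>=im[...,2]),222,180,365,265);print('deck',D)
w=[px2w(s,*p,.08)for p in cv2.boxPoints(D[0])];print(np.round(w,3).tolist(),np.mean(w,0))
K=rect(im.max(2)<60,190,215,218,245);print('knob',K,px2w(s,203,230,.14),px2w(s,*K[0][0],.14))
for u,v,z in((261,149,.052),(317,141,.052),(408,139,.075)):print(np.round(px2w(s,u,v,z),3))
print('knob side',px2w(S,278,281,.14))
c=cv2.resize(s['frame'][175:275,185:365,::-1],None,fx=4.4,fy=4.4,interpolation=2);cv2.imwrite('pics/c0.png',c)
E
```

```text
green (((437.5428161621094, 244.49876403808594), (39.18400573730469, 8.139534950256348), 88.36341857910156), array([437.45522388, 244.58955224]), array([433, 225,  10,  40, 268], dtype=int32))
level (((435.9606628417969, 245.0308074951172), (86.2027587890625, 13.237351417541504), 88.85424041748047), array([435.8880829 , 245.13056995]), array([429, 202,  15,  87, 965], dtype=int32))
[[0.582, -0.259, 0.04], [0.583, -0.293, 0.04], [0.367, -0.29, 0.04], [0.366, -0.257, 0.04]]
centre [ 0.47234762 -0.27479158  0.04      ]
deckpix [146 145 142] [121 118 122]
deck (((290.7926025390625, 222.9328155517578), (60.23667526245117, 120.13538360595703), 83.72270965576172), array([290.99807036, 222.44767701]), array([ 230,  187,  123,   71, 6737], dtype=int32))
[[0.576, 0.246, 0.08], [0.612, -0.05, 0.08], [0.464, -0.066, 0.08], [0.429, 0.223, 0.08]] [0.5204238  0.08832688 0.08      ]
knob (((203.00001525878906, 228.00001525878906), (18.384775161743164, 22.62741470336914), 45.0), array([203.85080645, 229.6733871 ]), array([192, 220,  24,  21, 248], dtype=int32)) [0.4935374  0.28911985 0.14      ] [0.49821083 0.28936583 0.14      ]
[0.714 0.171 0.052]
[0.737 0.027 0.052]
[ 0.738 -0.205  0.075]
knob side [0.49017529 0.30076645 0.14      ]
```

View pics/c0.png

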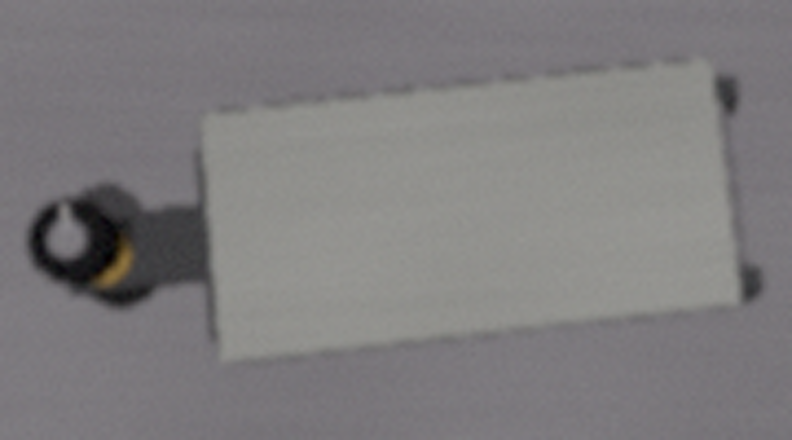

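The crop shows the deck corners at crop pixels (203,113), (710,60), (742,302) and (222,360), and the knob centred at (75,242). I'll compute the deck frame from those, check it against the given sizes, then pick up the level.

```bash
python3 - <<'E'
from h import *
s=dict(np.load('pics/top0.npz'))
P=[px2w(s,185+(a+.5)/4.4-.5,175+(b+.5)/4.4-.5,.08)[:2] for a,b in((203,113),(710,60),(742,302),(222,360))]
mid=np.mean(P,0);u=(P[0]+P[3]-P[1]-P[2])/2;Lg=np.linalg.norm(u);u/=Lg
v=(P[0]+P[1]-P[2]-P[3])/2
K=px2w(s,185+75/4.4-.4,175+242/4.4-.4,.14)[:2]
print('mid',mid,'len',Lg,'wid',np.linalg.norm(v),'ang',np.degrees(np.arctan2(u[1],u[0])),'vang',np.degrees(np.arctan2(v[1],v[0])))
print('knob',K,'pred',mid+.21*u,np.linalg.norm(K-mid))
c=px2w(s,437.5,245,.04);print(c)
np.savez('geo.npz',mid=mid,u=u,K=(K+mid+.21*u)/2)
o=[180,0,1.5] if 0 else [180,0,-1]
x,y=c[:2]
r.reach([x,y,.15],o); r.servo_line([x,y,.028],speed=.12)
r.grab(20); r.wait(.2); q=r.sense();print(q['opening'],q['gripper_force'],q['contact_force'],q['tcp_pos'],q['clock'])
E
```

```text
mid [0.52248147 0.0872202 ] len 0.28786253102176634 wid 0.13812921942561407 ang 96.77478689419712 vang 7.0717843026695695
knob [0.49444016 0.29232618] pred [0.4977084  0.29575388] 0.2070139540596986
[ 0.47246363 -0.27865551  0.04      ]
0.027714917558461016 19.97072070837021 [-0.13129018 -1.49113736 -0.23538772] [ 0.47243827 -0.27873168  0.02797127] 3.7583
```

```bash
python3 - <<'E'
from h import *
g=np.load('geo.npz');m=g['mid'];a=np.degrees(np.arctan2(g['u'][1],g['u'][0]))
x,y=m
r.servo_line([*r.sense()['tcp_pos'][:2],.18],speed=.2)
for yaw in(a-180,a):print(yaw,r.inverse_kinematics([x,y,.18],[180,0,yaw]))
r.reach([x,y,.18],[180,0,a-180])
r.wait(.2);f0=r.sense()['contact_force'];print(f0)
r.servo_line([x,y,.118],speed=.15)
z=.118
while z>.100:
    z-=.001;r.servo_line([x,y,z],speed=.05);f=r.sense()['contact_force']
    if f[2]-f0[2]>2.5:break
print(z,f-f0,r.sense()['tcp_pos'])
r.let_go();r.servo_line([x,y,.19],speed=.2)
q=r.sense();print(q['clock'],q['joints'])
s=snap('top','top1.png');S=snap('side','side1.png')
c=np.hstack([cv2.resize(i,None,fx=4,fy=4,interpolation=2)for i in(s['frame'][160:290,190:365],)]);cv2.imwrite('pics/c1.png',c[:,:,::-1])
E
```

```text
-83.22521310580288 None
96.77478689419712 [ 5.79714429e+00 -5.84783608e+00  8.77455134e+01 -2.54444375e-14
  9.81023227e+01 -9.77642608e-01]Traceback (most recent call last):
  File "<stdin>", line 6, in <module>
station.IKError: the arm cannot take that pose within its joint ranges
```

```bash
python3 - <<'E'
from h import *
g=np.load('geo.npz');m=g['mid'];a=np.degrees(np.arctan2(g['u'][1],g['u'][0]))
x,y=m
r.reach([x,y,.18],[180,0,a])
r.wait(.2);f0=r.sense()['contact_force'];print(f0)
r.servo_line([x,y,.118],speed=.15)
z=.118
while z>.100:
    z-=.001;r.servo_line([x,y,z],speed=.05);f=r.sense()['contact_force']
    if f[2]-f0[2]>2.5:break
print(z,f-f0,r.sense()['tcp_pos'])
r.let_go();r.servo_line([x,y,.19],speed=.2)
# go beside: closed, above the foot-end cap
r.grab(20);p=m+.085*g['u'];r.servo_line([*p,.16],speed=.2)
r.wait(.2);f0=r.sense()['contact_force'][2]
z=.148;
r.servo_line([*p,z],speed=.1)
while z>.120:
    z-=.001;r.servo_line([*p,z],speed=.03);f=r.sense()['contact_force'][2]-f0
    if f>10:break
print(z,f,r.sense()['tcp_pos'])
r.wait(2);print(r.sense()['contact_force'][2]-f0,r.sense()['clock'])
s=snap('top','top1.png');S=snap('side','side1.png')
c=np.vstack([cv2.resize(i,(640,300),interpolation=2)for i in(s['frame'][165:285,170:426],S['frame'][170:320,200:520])]);cv2.imwrite('pics/c1.png',c[:,:,::-1])
E
```

```text
[-0.13516715  0.24220387 -3.11824301]
0.10999999999999999 [-0.19782183 -0.93900912  2.50968082] [0.52252156 0.08719744 0.11026476]
0.13199999999999998 12.083074802641628 [0.51272751 0.17274042 0.1342773 ]
12.656182652757543 18.8
```

View pics/c1.png

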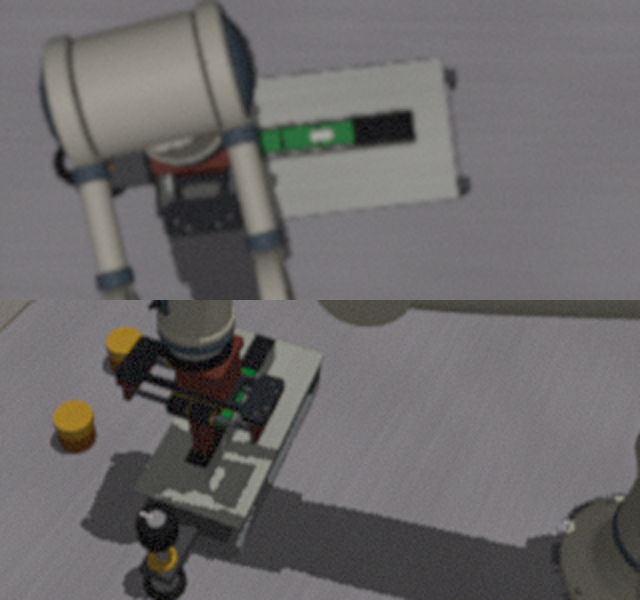

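The bubble sits about 20 mm from centre, towards the hinge, because the foot end is low. In the top view it is at about (298,219). That calls for about 2.1 rad clockwise. I'll measure it by segmentation, then turn the knob, using a gentle grab first to check centring.

```bash
cat >> h.py <<'E'
def bubble(s,sl=(195,240,270,345)):
    g=np.load('geo.npz');im=s['frame'].astype(int);y0,y1,x0,x1=sl
    gr=np.zeros(im.shape[:2],bool)
    a=im[y0:y1,x0:x1];gr[y0:y1,x0:x1]=(a[...,1]>a[...,0]+25)&(a[...,1]>a[...,2]+25)
    h=cv2.convexHull(np.argwhere(gr)[:,::-1].astype(np.int32))
    m=cv2.fillConvexPoly(np.zeros(im.shape[:2],np.uint8),h,1).astype(bool)
    w=m&(im[...,0]>130); p=np.argwhere(w)[:,::-1].mean(0)
    X=px2w(s,*p,.116)[:2]; e=[ (px2w(s,*q,.116)[:2]-g['mid'])@g['u'] for q in np.argwhere(gr)[:,::-1]]
    return p,w.sum(),(X-g['mid'])@g['u'],np.percentile(e,[0.5,99.5])
E
python3 - <<'E'
from h import *
s=dict(np.load('pics/top1.npz'));print(bubble(s))
q=r.sense();p=q['tcp_pos']
r.servo_line([p[0],p[1],.165],speed=.2);r.let_go()
K=[.495,.295]
yaw=np.degrees(np.arctan2(K[1],K[0]))+90+60
r.reach([*K,.19],[180,0,yaw]);r.wait(.2);f0=r.sense()['contact_force']
r.servo_line([*K,.123],speed=.12)
r.grab(5);r.wait(.3);q=r.sense();print(q['opening'],q['gripper_force'],q['contact_force']-f0,q['torque'],q['tcp_pos'],q['joints'],q['clock'])
a=np.radians(yaw);print('tool y dir',np.sin(a),-np.cos(a))
E
```

```text
(array([298.42307692, 218.61538462]), np.int64(26), np.float64(-0.019053144840643445), array([-0.04893649,  0.039537  ]))
0.04337082445312324 4.999861177057028 [ 0.20410021  6.53883244 -1.25763571] [ 1.12052282 -0.31031227 -0.05487407] [0.49500736 0.29688011 0.12309363] [ 27.48085665   2.09528064  85.74822517   0.16635613  92.02206182
 -63.37398766] 23.7167
tool y dir -0.013844100720609437 0.9999041658455262
```

```bash
python3 - <<'E'
from h import *
y=.295
for i in range(6):
    y+=.0015;r.servo_line([.495,y,.123],speed=.02);r.wait(.1);f=r.sense()['contact_force'];print(round(y,4),f[:2])
    if abs(f[1])<2 or f[1]<0:break
r.grab(40);r.wait(.2)
q=r.sense();print(q['opening'],q['contact_force'],q['clock'])
j=np.array(q['joints']);fm=0
j0=j.copy()
for k in range(4):
    j[5]=j0[5]+115*(k+1)/4;r.move_joints(j);q=r.sense();print(q['contact_force'],q['torque'][2],q['joints'][5],q['clock'])
r.let_go();r.servo_line([*q['tcp_pos'][:2],.18],speed=.15)
print(r.sense()['tcp_pos'],r.sense()['clock'])
E
```

```text
0.2965 [0.53174303 4.15910899]
0.298 [-1.49162336 -3.82557176]
0.04326151582960375 [-0.90931386 -4.92515686  1.57979723] 24.8333
[-1.26475652 -3.31441362  1.79234346] -0.12705642723737276 -34.54428980087665 25.3833
[-0.85862271 -4.65691695  0.80440983] -0.06133871650107194 -5.865591089222349 25.9333
[-2.29064762 -4.77005403  1.94965236] -0.08516011540904737 22.909827188774326 26.4833
[-3.31360192 -5.27622509  2.56907589] -0.089083792630444 51.659762155313445 27.0333
[0.49463623 0.29677117 0.17972597] 28.4
```

```bash
cat >> h.py <<'E'
def press(F=11,off=.085):
    g=np.load('geo.npz');p=g['mid']+off*g['u'];a=np.degrees(np.arctan2(g['u'][1],g['u'][0]))
    r.grab(20);r.reach([*p,.175],[180,0,a]);r.wait(.2);f0=r.sense()['contact_force'][2]
    z=.152;r.servo_line([*p,z],speed=.1)
    while z>.120:
        z-=.0007;r.servo_line([*p,z],speed=.03);f=r.sense()['contact_force'][2]-f0
        if f>F:break
    r.wait(2.2);q=r.sense();print(z,q['contact_force'][2]-f0,q['tcp_pos'],q['clock'])
E
python3 - <<'E'
from h import *
press()
s=snap('top','top2.png');print(bubble(s));S=snap('side','side2.png')
c=np.vstack([cv2.resize(i,(640,300),interpolation=2)for i in(s['frame'][165:285,170:426],S['frame'][170:320,200:520])]);cv2.imwrite('pics/c2.png',c[:,:,::-1])
E
```

```text
0.13659999999999986 11.575051677498115 [0.51274297 0.17266225 0.13872487] 38.7833
(array([290.78571429, 219.42857143]), np.int64(28), np.float64(-0.0007495691809317154), array([-0.05103619,  0.03952161]))
```

View pics/c2.png

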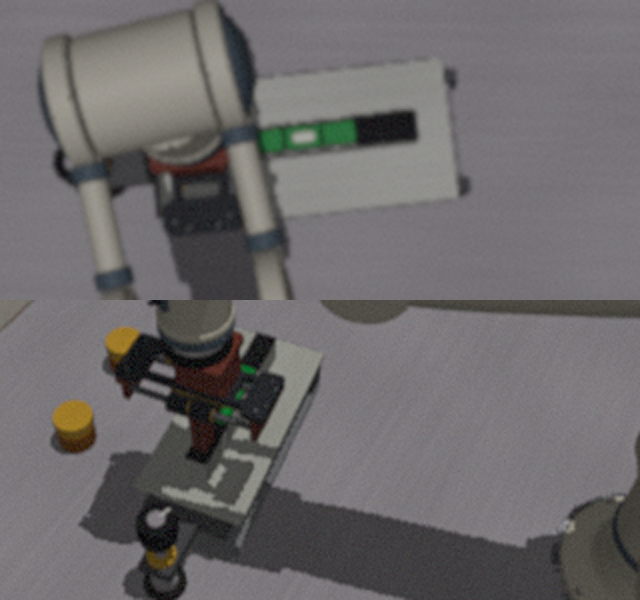

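The bubble is at crop (304,137), midway between the marks at about 284 and 325. The force is steady at 11.6 N and the deck is down. The jars have not moved.

```bash
python3 -c "
from station import r
print(r.hand_in())"
```

```text
the job is handed in; nothing more can be done
None
```

I handed the job in with the level on the middle of the deck, the bubble centred (within about 1 mm by my measurement), the deck judged fully down from the height of the fingers, and the fingers holding at about 11.6 N. It took about 39 s on the clock, and the jars and carton were left where they stood; the hand-in gave no verdict.

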